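Stand the fallen wireless satellite up and pair it

ROBOT

A 7-joint arm with a two-finger parallel gripper is mounted at the origin on the work surface. World frame = base frame: x ahead of the robot, y to its left, z up, the work surface at z = 0. Lengths are in m, angles in rad, forces in N, time in s.
With the tool pointing down it reaches from about 0.4 to 0.85 m from the base axis. Payload 10.4 kg.
Tool frame: the origin (TCP) lies between the finger pads; the fingertips stand 22 mm ahead of it and the grasp point (between the pads) lies 3 mm ahead of it (r.nose_length is the distance from the TCP to the fingertips, in m); z points along the fingers, y is the line along which they close (so a half turn about z gives the same grasp; the last joint's range is limited). The gripper opens to 87 mm and grips with 3 to 60 N. Pads are 19 mm wide; open, the fingers measure 117 mm over their backs; the gripper's body (75 mm by 190 mm) begins 51 mm behind the grasp point.
Start: joints at [-1.315, 0.332, -0.065, 1.46, 0.022, 1.35, -0.088], TCP at [0.172, 0.601, 0.245] pointing down, gripper open.
Joint ranges: [-2.6, 2.6], [-0.5, 2.12], [-1.47, 1.34], [0.16, 2.42], [-1.27, 4.41], [0.06, 2.06], [-2.6, 2.6]. Speed limits (rad/s): [2.22, 2.22, 2.79, 2.79, 3.14, 3.14, 3.14].

INTERFACE

Orientations are given as a unit quaternion [x, y, z, w].
In Python, from bench import readout, cams, r gives the robot as it stands. The module is installed in compiled form; this text tells all that it offers.
- The arm moves only by the tool step_arm, never from a script. Its argument "deltas" is a list that holds one entry, the list of rows, each a list of 7 numbers: the turn, a rotation vector about the tool's x, y, z in rad, then the shift along the tool's x, y, z in m, then the opening in per cent of the stroke, from 0 (shut) to 100 (fully open). A call has 1 to 20 rows; each row is the pose to reach, as a shift and turn from the pose commanded when the call began, along the tool's axes at that moment; what a row does not reach only later rows make up. A row lasts 1/8 s, in which the tool goes at most 62.5 mm and 10.7 degrees, less where a joint would pass 70% of its speed; a pose out of reach is approached as far as the arm can. A call with a gripper value outside its range is refused whole. The fingers move at their own pace and stop on an object; "squeeze" is the grip in N (left out, the last holds). Time passes only in rows, so rows that repeat a pose let the fingers close. It gives the time, the measured TCP pose, the force, the opening and the grip force at its end, in the units of the state.
- readout.read_state(): the state, without advancing time (a new reading comes with each control period).
- cams.camera(name): name is "scene" or "top"; returns a dict with "img" (384x512x3 uint8, red, green, blue), "fx", "fy", "cx", "cy" (pixels), "origin" and "rotation" of the camera in the world. Camera axes: x right, y up, looking along -z (the intrinsics and any distortion apply to the point x, -y, -z); pixel columns grow to the right and rows downward; lengths in m; the calibration is good to about 2 mm. A picture is of the moment at which its call begins. There is no depth.
- r.close_job(): hands the job in; it is judged then, once.
The state is a dict: "time": time; "joint_positions": joint angles; "joint_vel": joint speeds; "joint_torque": joint torques, N m; "ee_pos": TCP position; "eef_rot": TCP orientation; "ft_force": force on the tool from outside, world axes, zero at the start; "torque": the same for the moment, N m; "width": finger opening in m; "grip_force": force on a finger pad.
Only numpy, scipy, OpenCV 4.12 (cv2) and the standard library are available. Lean on these libraries where they do the work, as an engineer would, in place of code of your own. Each camera call takes 0.05 s, during which the arm holds its last target. There are 200 camera calls.

TASK

The white wireless satellite has been knocked over on the desk. Stand it upright on its foot, wholly on the round blue mat, setting it down gently and letting go of it; then press the blue pairing button on the router fully down and release it. Do not press the red restart button, and leave the mug, power adapter, pen pot and screwdriver where they are.

Things in the scene. Friction and masses are not known exactly. Their poses are not given: they have to be found in the camera images.
- tower: The wireless satellite: a white square tower, 50 x 50 mm in section, 150 mm tall, about 0.35 kg, heavier at the foot. Origin at its centre. Its z axis runs along its length from the foot (black for its last 25 mm, 44 x 44 mm underneath, at z = -75 mm) to the top (white; its end face a black panel with a green light, z = +75 mm). It starts lying on one side on the desk, z axis level.
- tower_foot (a point): Centre of the underside of the tower's foot, 75 mm from the tower's origin along its -z; same axes as the tower.
- mat_top (a point): Centre of the upper face of the round blue mat, 140 mm in diameter and 4 mm thick, fixed on the desk. z up.
- router: The black router, 150 (x) x 220 (y) x 34 mm high, fixed on the desk; origin at the centre of its underside, front (-x) towards the robot. Two black aerials 14 mm thick rise at its rear corners (x = 64, y = +100 and -100 mm) to 179 mm above the desk. The two buttons are on its upper face near the front edge.
- pair_top (a point): Centre of the top face of the blue pairing button, 26 mm in diameter, in a low grey housing on the router at x = -45 mm, y = +40 mm of the router. Moves down as pressed.
- pair (a joint): Travel of the blue pairing button in m: 0 out, 0.006 fully down (takes 5 N); springs back.
- restart_top (a point): Centre of the top face of the red restart button, like the blue one, at x = -45 mm, y = -40 mm of the router. Not to be pressed.
- restart (a joint): Travel of the red restart button in m: 0 out, 0.006 fully down.
- mug: Bystander: blue ceramic mug, 76 mm across, 90 mm high, handle at its +y; origin at the centre of its underside.
- adapter: Bystander: black power adapter, 45 x 65 x 30 mm high; origin at the centre of its underside.
- penpot: Bystander: grey round pen pot, 68 mm across, 70 mm high, with pens up to about 120 mm high; origin at the centre of its underside.
- screwdriver: Bystander: screwdriver about 150 mm long lying along its x axis on the desk.
Not all that is in view belongs to the job. Of the things that look like the tower, the smaller one is meant.

How it is judged:
On the way, in this order (a step that is already met when the one before it is completed fails the run):
1. the tower stands upright and still on the mat, released (angle between tower's own z axis and vertical below 0.1 rad and horizontal distance between tower_foot and mat_top below 0.039 m and height (world z) of tower_foot between 0.001 and 0.009 m and linear speed of tower below 0.03 m/s and angular speed of tower below 0.2 rad/s and contact force between the fingers and tower below 0.1 N), for 0.3 s.
2. the blue pairing button is pressed fully down (value of joint pair above 0.0042 m), for 0.05 s.
At the end, for the whole second after the job is handed in: The tower stands on its foot, within 0.1 rad of upright, at rest and released, its foot's centre within 39 mm of the mat's centre and resting on the mat; the blue button is out again (under 1.5 mm) (all of step 1 and value of joint pair below 0.0015 m); the robot touches nothing.
It fails at once if the red restart button is pressed (over 3 mm) (value of joint restart above 0.003 m).
It fails at once if the tower is dropped or flung (over 0.5 m/s while the fingers do not hold it) (linear speed of tower above 0.5 m/s and contact force between the fingers and tower below 0.1 N).
It fails at once if the mug, adapter, pen pot or screwdriver is moved by more than 30 mm (distance of any of mug, adapter, penpot, screwdriver from where it was at the start of the episode above 0.03 m).
It also fails if it takes over 56 s, if anything falls off the work surface, if the arm or the gripper's body presses on something with over 40 N, if the wrist force passes 120 N, or if a joint passes its speed limit or range.

## Working session

There is one attempt and no reset: what is moved stays moved. The work goes in short steps, Python scripts to look and compute and a tool call to move; the robot and the scene stay as the last step left them, time stands still between calls to the robot, and variables do not carry over. Pictures are saved under pics/ and viewed, at most 13 in all, crops included, and the job is handed in when it is done.

Besides the shell and the picture viewer there is one more tool, called after "Request:" as name(argument=value, ...), one argument or row to a line, values as JSON. step_arm: Moves the arm, as the interface text tells. Its arguments: {"type":"object","properties":{"deltas":{"type":"array"},"squeeze":{"type":"number"}},"required":["deltas"]}

```bash
mkdir -p pics; python3 - <<'E'
from bench import readout,cams,r
import cv2,json
for n in("scene","top"):
    c=cams.camera(n); cv2.imwrite(f"pics/{n}0.png",cv2.resize(c["img"][:,:,::-1],(800,600),interpolation=cv2.INTER_CUBIC))
    print({k:v for k,v in c.items() if k!="img"})
print(readout.read_state())
E
```

```text
{'fx': 397.74486712394753, 'fy': 397.74486712394753, 'cx': 256.7350258937362, 'cy': 194.98453687791965, 'origin': array([ 1.07341639, -0.29563921,  0.98411253]), 'rotation': array([0.27133334, 0.14745872, 0.47793886, 0.82231903])}
{'fx': 476.18999211269403, 'fy': 476.18999211269403, 'cx': 267.54427273488267, 'cy': 190.7422817431064, 'origin': array([0.25025143, 0.03502747, 1.38770459]), 'rotation': array([-0.07564844,  0.07612291,  0.70950147, -0.69648423])}
{'time': 0.1, 'joint_positions': array([-1.31460534,  0.33279807, -0.06470276,  1.46087651,  0.02161134,
        1.34990173, -0.08848494]), 'joint_vel': array([-0.00036582, -0.00147536,  0.00028065, -0.0013568 ,  0.00138787,
       -0.00191254,  0.00045545]), 'joint_torque': array([ 7.75918725e-04, -6.24548578e+01,  2.41993542e-02, -3.90717387e+01,
       -6.14373246e-02,  3.65762576e-02,  5.69011411e-05]), 'ee_pos': array([0.17191039, 0.60055129, 0.24383096]), 'eef_rot': array([ 1.38924773e-01,  9.90302728e-01, -6.41546432e-04, -5.49377512e-05]), 'ft_force': array([-0.21131137,  1.20297706,  0.05968368]), 'torque': array([ 0.07430154, -0.020564  ,  0.00521143]), 'grip_force': 0.0, 'width': 0.08699776832360355}
```

View pics/scene0.png

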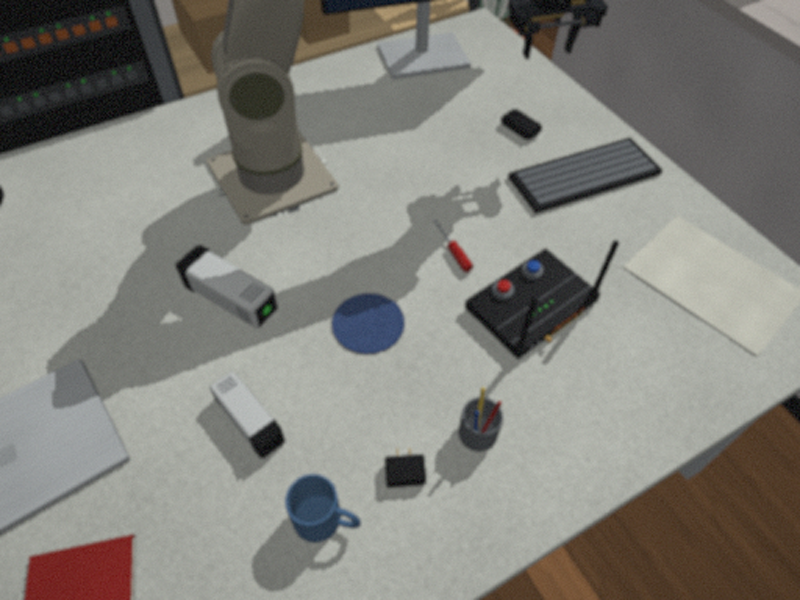

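View pics/top0.png

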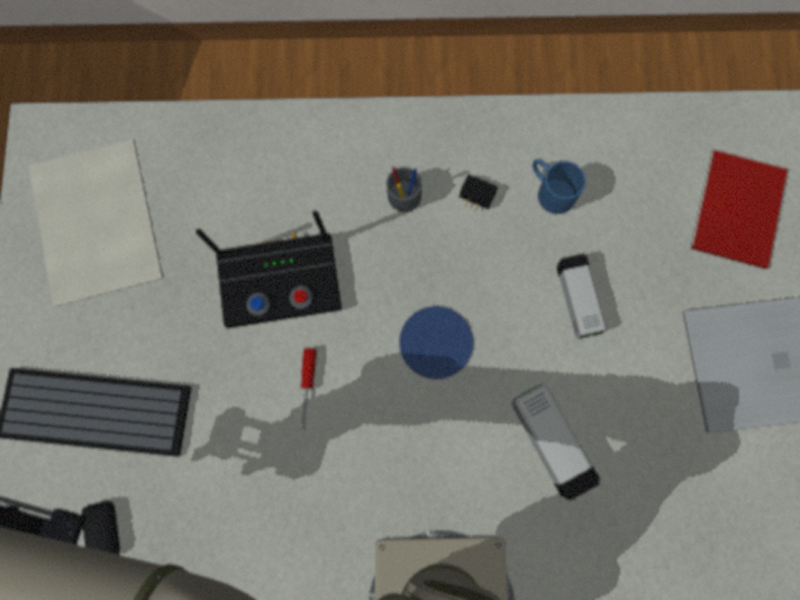

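The scene view (800x600) shows the small tower at about (245,415), with its black foot at (265,438). In the top view it is at (580,297), foot end (573,264), top end (590,330). The mat is at (437,342), the blue button at (258,303) and the red button at (300,297). Next I'll take enlarged crops.

```bash
cat > h.py <<'E'
import numpy as np,cv2
from scipy.spatial.transform import Rotation as R
from bench import readout,cams,r
def ray(c,u,v):
    d=R.from_quat(c["rotation"]).apply([(u-c["cx"])/c["fx"],-(v-c["cy"])/c["fy"],-1]); return np.array(c["origin"]),d
def plane(c,u,v,z):
    o,d=ray(c,u,v); return (o+d*(z-o[2])/d[2]).round(4)
def proj(c,p):
    q=R.from_quat(c["rotation"]).inv().apply(np.array(p)-c["origin"]); return np.array([c["cx"]-c["fx"]*q[0]/q[2],c["cy"]+c["fy"]*q[1]/q[2]])
def crop(c,u0,v0,w,h,s): return cv2.resize(c["img"][v0:v0+h,u0:u0+w,::-1],None,fx=s,fy=s,interpolation=cv2.INTER_CUBIC)
E
python3 - <<'E'
from h import *
t=cams.camera("top");s=cams.camera("scene")
a=crop(t,345,150,50,75,8); b=crop(s,125,225,50,75,8)
cv2.imwrite("pics/tw.png",np.hstack([a,b]))
k=1.5625
print("mat",plane(t,437/k,342.5/k,.004),plane(s,368/k,323/k,.004))
print("blue",plane(t,258/k,303/k,.045),plane(s,533/k,267/k,.045))
print("red",plane(t,300.5/k,296.5/k,.045),plane(s,503/k,288/k,.045))
for n,p in dict(foot=(573,264),top=(591,330)).items(): print(n,plane(t,p[0]/k,p[1]/k,.05))
print("mug",plane(t,560/k,190/k,.05),"adp",plane(t,479/k,191/k,.015),"pen",plane(t,405/k,190/k,.05))
print("scr",plane(t,309/k,350/k,.01),plane(t,305/k,428/k,.005))
E
```

```text
mat [ 0.4663 -0.0028  0.004 ] [ 0.4721 -0.0026  0.004 ]
blue [0.5397 0.3268 0.045 ] [0.5385 0.33   0.045 ]
red [0.5505 0.2486 0.045 ] [0.5522 0.2481 0.045 ]
foot [ 0.6018 -0.2577  0.05  ]
top [ 0.4769 -0.2827  0.05  ]
mug [ 0.7475 -0.2421  0.05  ] adp [ 0.7614 -0.0914  0.015 ] pen [0.753  0.0523 0.05  ]
scr [0.4557 0.2367 0.01  ] [0.3124 0.2429 0.005 ]
```

View pics/tw.png

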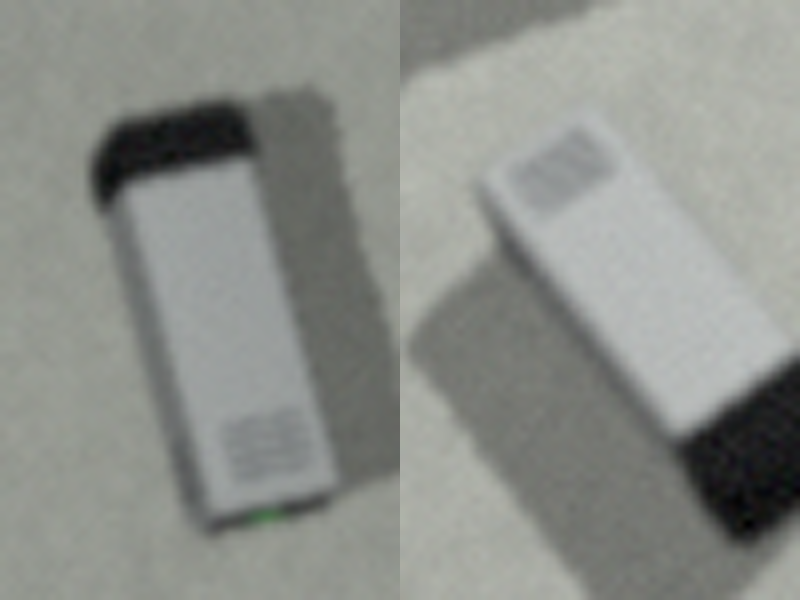

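The crop shows the upper white face corners at crop pixels (127,192), (252,158), (337,488) and (208,517). The black foot is at the far end (+x) and the green light panel is on the robot side.

```bash
cat >> h.py <<'E'
def frame(az,th):  # closing axis at az-90deg, tool tilted th forward along az
    a=np.radians(az);t=np.radians(th)
    z=np.array([np.cos(a)*np.sin(t),np.sin(a)*np.sin(t),-np.cos(t)]); y=np.array([np.sin(a),-np.cos(a),0])
    return R.from_matrix(np.c_[np.cross(y,z),y,z])
def delta(pos,rot,s=None):
    s=s or readout.read_state(); r0=R.from_quat(s["eef_rot"])
    return np.r_[(r0.inv()*rot).as_rotvec(),r0.inv().apply(np.array(pos)-s["ee_pos"])].round(3).tolist()
def grasp(g,rot): return np.array(g)-rot.apply([0,0,.003])
E
python3 - <<'E'
from h import *
t=cams.camera("top")
P=[plane(t,345+u/8,150+v/8,.05) for u,v in[(127,192),(252,158),(337,488),(208,517)]]
for p in P:print(p)
foot=(P[0]+P[1])/2;top=(P[2]+P[3])/2;d=top-foot;print(top,np.linalg.norm(d),np.degrees(np.arctan2(-d[1],-d[0])),np.linalg.norm(P[0]-P[1]))
E
```

```text
[ 0.587  -0.2398  0.05  ]
[ 0.5989 -0.2859  0.05  ]
[ 0.477 -0.308  0.05 ]
[ 0.4674 -0.2614  0.05  ]
[ 0.4722 -0.2847  0.05  ] 0.12271098157866722 10.256819841696384 0.047611133151816476
```

```bash
python3 - <<'E'
from h import *
print(delta([.47,.2,.33],frame(90,0)))
F=frame(11,45);g=np.array([.501,-.279,.028])
print(delta(grasp(g-F.apply([0,0,.15]),F),F), grasp(g-F.apply([0,0,.15]),F))
E
```

```text
[-0.001, 0.0, 1.292, -0.397, -0.303, -0.086]
[-1.032, 0.248, 2.491, -0.462, -0.804, 0.109] [ 0.39480037 -0.29964312  0.13618734]
```

Request:
step_arm(
  deltas=[
    [[0,0,1.292,-0.397,-0.303,-0.086,100],[0,0,1.292,-0.397,-0.303,-0.086,100],[0,0,1.292,-0.397,-0.303,-0.086,100],[0,0,1.292,-0.397,-0.303,-0.086,100],[0,0,1.292,-0.397,-0.303,-0.086,100],[0,0,1.292,-0.397,-0.303,-0.086,100],[0,0,1.292,-0.397,-0.303,-0.086,100],[0,0,1.292,-0.397,-0.303,-0.086,100],[-1.032,0.248,2.491,-0.462,-0.804,0.109,100],[-1.032,0.248,2.491,-0.462,-0.804,0.109,100],[-1.032,0.248,2.491,-0.462,-0.804,0.109,100],[-1.032,0.248,2.491,-0.462,-0.804,0.109,100],[-1.032,0.248,2.491,-0.462,-0.804,0.109,100],[-1.032,0.248,2.491,-0.462,-0.804,0.109,100],[-1.032,0.248,2.491,-0.462,-0.804,0.109,100],[-1.032,0.248,2.491,-0.462,-0.804,0.109,100],[-1.032,0.248,2.491,-0.462,-0.804,0.109,100],[-1.032,0.248,2.491,-0.462,-0.804,0.109,100],[-1.032,0.248,2.491,-0.462,-0.804,0.109,100],[-1.032,0.248,2.491,-0.462,-0.804,0.109,100]],
  ],
)

```text
time: 2.75
ee_pos: [0.3899, -0.2901, 0.1449]
eef_rot: [0.921, 0.086, 0.379, -0.033]
ft_force: [1.2, 0.0, 0.1]
width: 0.0869
grip_force: 0.0
```

```bash
python3 - <<'E'
from h import *
s=readout.read_state();print(s["joint_positions"].round(3))
F=frame(11,45);g=np.array([.501,-.279,.028])
print(delta(grasp(g-F.apply([0,0,.15]),F),F),R.from_quat(s["eef_rot"]).as_matrix().round(3))
c=cams.camera("scene");cv2.imwrite("pics/s1.png",cv2.resize(c["img"][:,:,::-1],(800,600)))
E
```

```text
[-0.455 -0.499  1.34   2.343 -0.382  0.58  -0.151]
[0.009, 0.005, -0.002, -0.004, 0.01, 0.008] [[ 0.698  0.183  0.693]
 [ 0.133 -0.983  0.126]
 [ 0.704  0.004 -0.71 ]]
```

Request:
step_arm(
  deltas=[
    [[0.009,0.005,-0.002,-0.004,0.01,0.03,100],[0.009,0.005,-0.002,-0.004,0.01,0.06,100],[0.009,0.005,-0.002,-0.004,0.01,0.09,100],[0.009,0.005,-0.002,-0.004,0.01,0.1,100],[0.009,0.005,-0.002,-0.004,0.01,0.1,100]],
  ],
)

```text
time: 3.42
ee_pos: [0.431, -0.2494, 0.1219]
eef_rot: [0.923, 0.083, 0.375, -0.02]
ft_force: [-0.4, -0.1, 0.1]
width: 0.0872
grip_force: 0.0
```

```bash
python3 - <<'E'
from h import *
s=readout.read_state();print(s["joint_positions"].round(3))
F=frame(11,45);g=np.array([.501,-.279,.028])
print(delta(grasp(g,F),F))
t=cams.camera("top");c=cams.camera("scene")
cv2.imwrite("pics/s2.png",np.hstack([crop(t,325,150,100,120,4),crop(c,100,200,100,120,4)]))
E
```

```text
[-0.611 -0.499  1.339  2.403 -0.327  0.395 -0.298]
[0.034, 0.017, 0.001, -0.02, 0.039, 0.11]
```

View pics/s2.png

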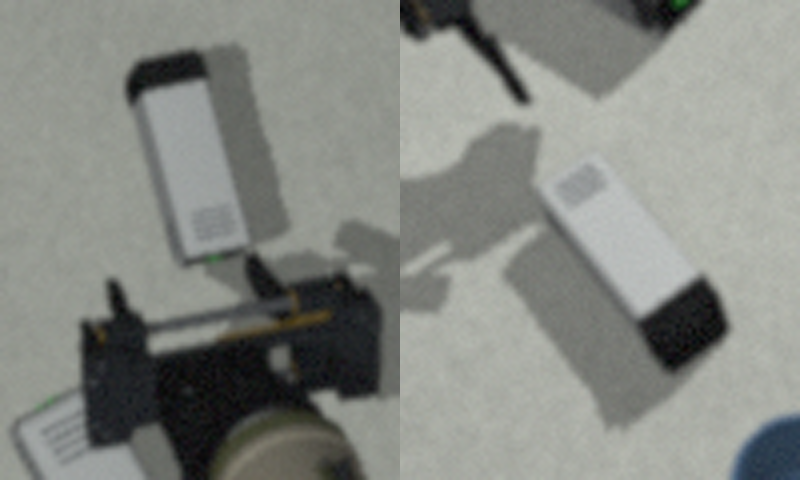

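Seen from above, the gripper has stalled behind the tower's top end, with the left finger at about (115,295) and the right one at about (260,270). Joints 2, 3 and 4 are at their limits, so I'll fit a kinematic model to pick a feasible grasp.

```bash
cat > kin.py <<'E'
from h import *
import itertools
from scipy.optimize import least_squares
def Z(a):return R.from_rotvec([0,0,a])
def Y(a):return R.from_rotvec([0,a,0])
def fk(q,s,c,L):
    # L: h,base offset, shoulder x-off,L1,elbow x, L2, wrist x-off, L3
    T=Z(s[0]*q[0]);p=np.array([0,0,L[0]])+T.apply([L[1],0,0]);T=T*Y(q[1])*Z(s[1]*q[2])
    p=p+T.apply([L[4],0,L[2]]);T=T*Y(q[3])*Z(s[2]*q[4]);p=p+T.apply([-L[4] if len(L)<8 else L[7],0,L[3]])
    T=T*Y(q[5])*Z(s[3]*q[6]+c);p=p+T.apply([0,0,L[5]])
    return p,T
E
python3 - <<'E'
from kin import *
import pickle
st=readout.read_state()
D=[([-1.31460534,0.33279807,-0.06470276,1.46087651,0.02161134,1.34990173,-0.08848494],[0.17191039,0.60055129,0.24383096],[0.138924773,.990302728,-6.4e-4,-5.5e-5]),
([-0.455,-0.499,1.34,2.343,-0.382,0.58,-0.151],[0.3899,-0.2901,0.1449],[0.921,0.086,0.379,-0.033]),
(st["joint_positions"],st["ee_pos"],st["eef_rot"])]
best=None
for s in itertools.product([1,-1],repeat=4):
  for c in np.arange(4)*np.pi/2:
    e=max((fk(q,s,c,[0]*7)[1].inv()*R.from_quat(o)).magnitude() for q,p,o in D)
    if best is None or e<best[0]:best=(e,s,c)
print(best)
e,s,c=best
f=least_squares(lambda L:np.concatenate([fk(q,s,c,L)[0]-p for q,p,o in D]),[.3,0,.4,.4,0,.2,0,0])
print(f.x.round(4),abs(f.fun).max())
pickle.dump((s,c,f.x),open("kin.pkl","wb"))
E
```

```text
(0.0011775969966902635, (-1, -1, -1, -1), np.float64(1.5707963267948966))
[-0.0301  0.2537  0.3301  0.1455  0.061   0.2709 -0.1667 -0.292 ] 0.03059442175337898
```

```bash
cat > log.py <<'E'
from h import *
import pickle,os
D=pickle.load(open("d.pkl","rb")) if os.path.exists("d.pkl") else [([-1.31460534,0.33279807,-0.06470276,1.46087651,0.02161134,1.34990173,-0.08848494],[0.17191039,0.60055129,0.24383096],[0.138924773,.990302728,-6.4e-4,-5.5e-5]),
([-0.455,-0.499,1.34,2.343,-0.382,0.58,-0.151],[0.3899,-0.2901,0.1449],[0.921,0.086,0.379,-0.033])]
s=readout.read_state();D.append((s["joint_positions"],s["ee_pos"],s["eef_rot"]));pickle.dump(D,open("d.pkl","wb"))
E
python3 - <<'E'
import log
from h import *
print(delta([.42,-.2,.3],frame(0,20)),delta([.5,-.1,.35],frame(-10,0)))
E
```

```text
[-0.068, -0.421, 0.157, 0.123, -0.047, -0.13] [-0.108, -0.766, 0.335, 0.228, -0.131, -0.101]
```

Request:
step_arm(
  deltas=[
    [[-0.05,-0.3,0.1,0.08,-0.02,-0.11,100],[-0.068,-0.421,0.157,0.123,-0.047,-0.13,100],[-0.068,-0.421,0.157,0.123,-0.047,-0.13,100],[-0.068,-0.421,0.157,0.123,-0.047,-0.13,100]],
  ],
)

```text
time: 4.03
ee_pos: [0.4217, -0.2091, 0.2797]
eef_rot: [0.979, 0.012, 0.202, -0.005]
ft_force: [1.6, -1.2, 0.6]
width: 0.0872
grip_force: 0.0
```

```bash
python3 - <<'E'
import log
from h import *
print(log.s["joint_positions"].round(3),delta([.5,-.1,.35],frame(-10,0)))
E
```

```text
[ 0.037 -0.332  0.381  2.081 -0.064  1.003 -1.1  ] [-0.045, -0.405, 0.197, 0.102, -0.107, -0.032]
```

Request:
step_arm(
  deltas=[
    [[-0.045,-0.405,0.197,0.102,-0.107,-0.032,100],[-0.045,-0.405,0.197,0.102,-0.107,-0.032,100],[-0.045,-0.405,0.197,0.102,-0.107,-0.032,100]],
  ],
)

```text
time: 4.4
ee_pos: [0.5029, -0.0957, 0.3511]
eef_rot: [0.997, -0.083, 0.002, -0.0]
ft_force: [-0.1, -0.4, 0.1]
width: 0.087
grip_force: 0.0
```

```bash
python3 - <<'E'
import log
from h import *
print(log.s["joint_positions"].round(3),delta([.5,0,.25],frame(0,-40)))
E
```

```text
[-0.03   0.037  0.134  1.586 -0.006  1.515 -1.632] [-0.058, -0.7, -0.159, -0.019, -0.094, 0.101]
```

Request:
step_arm(
  deltas=[
    [[-0.058,-0.7,-0.159,-0.019,-0.094,0.101,100],[-0.058,-0.7,-0.159,-0.019,-0.094,0.101,100],[-0.058,-0.7,-0.159,-0.019,-0.094,0.101,100],[-0.058,-0.7,-0.159,-0.019,-0.094,0.101,100],[-0.058,-0.7,-0.159,-0.019,-0.094,0.101,100]],
  ],
)

```text
time: 5.03
ee_pos: [0.4984, -0.0031, 0.2457]
eef_rot: [0.939, -0.001, -0.343, -0.0]
ft_force: [-0.6, -1.2, 0.4]
width: 0.0871
grip_force: 0.0
```

```bash
python3 - <<'E'
import log,pickle
from kin import *
print(log.s["joint_positions"].round(3))
D=log.D;S=(-1,-1,-1,-1)
# general linear model: p = sum_i T_i v_i ; T_i after joint i (1..7)
def Ts(q):
    T=R.identity();o=[]
    for i in range(7):
        T=T*(Z(-q[i]) if i%2==0 else Y(q[i])); o.append(T.as_matrix())
    return o
def row(q,m): return np.hstack([np.array([[0],[0],[1]])]+[Ts(q)[i][:,k:k+1] for i,k in m])
b=np.concatenate([p for q,p,o in D])
import itertools
base=[(1,2),(3,2),(5,2)]
ext=[(0,0),(0,1),(1,0),(2,0),(2,1),(3,0),(4,0),(4,1),(5,0),(6,0)]
res=[]
for n in (0,1,2,3):
  for e in itertools.combinations(ext,n):
    A=np.vstack([row(q,base+list(e)) for q,p,o in D]);x,_,rk,_=np.linalg.lstsq(A,b,rcond=None)
    res.append((abs(A@x-b).max(),n,e,x.round(4)))
for n in(0,1,2,3):
  for v in sorted([r for r in res if r[1]==n],key=lambda v:v[0])[:3]:print(v)
E
```

```text
[-0.106  0.564  0.071  1.298 -0.066  1.981 -1.61 ]
(np.float64(0.046856397630327194), 0, (), array([0.2357, 0.4696, 0.4954, 0.3289]))
(np.float64(0.009749691426278018), 1, ((0, 1),), array([ 0.2368,  0.4389,  0.485 ,  0.3011, -0.0426]))
(np.float64(0.009797373947247667), 1, ((2, 1),), array([ 0.2773,  0.4591,  0.4953,  0.3574, -0.0449]))
(np.float64(0.018146965453573305), 1, ((4, 1),), array([ 0.2712,  0.4909,  0.4933,  0.3804, -0.0448]))
(np.float64(0.00015595977822496776), 2, ((0, 1), (2, 1)), array([ 0.2583,  0.4484,  0.49  ,  0.3298, -0.0218, -0.0239]))
(np.float64(0.0026918916808092996), 2, ((0, 1), (4, 1)), array([ 0.2512,  0.4586,  0.4878,  0.3324, -0.0277, -0.0187]))
(np.float64(0.007536197237282161), 2, ((2, 1), (4, 1)), array([ 0.2803,  0.4361,  0.4968,  0.3394, -0.0764,  0.0329]))
(np.float64(9.025800102274717e-05), 3, ((0, 1), (2, 1), (4, 1)), array([ 0.2582,  0.4487,  0.49  ,  0.33  , -0.0219, -0.0231, -0.0007]))
(np.float64(0.0001105736715849015), 3, ((0, 1), (2, 1), (4, 0)), array([ 2.584e-01,  4.485e-01,  4.901e-01,  3.298e-01, -2.180e-02,
       -2.390e-02,  2.000e-04]))
(np.float64(0.00011496622243539756), 3, ((0, 1), (2, 1), (3, 0)), array([ 2.584e-01,  4.485e-01,  4.901e-01,  3.299e-01, -2.180e-02,
       -2.380e-02,  2.000e-04]))
```

```bash
cat > ik.py <<'E'
from h import *
from scipy.optimize import least_squares
LO=np.array([-2.6,-.5,-1.47,.16,-1.27,.06,-2.6]);HI=np.array([2.6,2.12,1.34,2.42,4.41,2.06,2.6])
def fk(q):
    ax=[[0,0,-1],[0,1,0]]
    T=R.identity();p=np.array([0,0,.2583]);off=[[0,-.0218,0],[0,0,.4484],[0,-.0239,0],[0,0,.49],[0,0,0],[0,0,.3298],[0,0,0]]
    for i in range(7):
        T=T*R.from_rotvec(np.array(ax[i%2])*q[i]);p=p+T.apply(off[i])
    return p,T*R.from_rotvec([0,0,np.pi/2])
def ik(pos,rot,seed=None,n=12,m=.04):
    rng=np.random.default_rng(0);best=(9,None,0)
    mid=(LO+HI)/2
    def f(q):
        p,T=fk(q);return np.r_[(p-pos)*5,(T.inv()*rot).as_rotvec(),.002*(q-mid)/(HI-LO)]
    for k in range(n):
        q0=np.clip(seed,LO+m+.001,HI-m-.001) if (k==0 and seed is not None) else rng.uniform(LO+m,HI-m)
        s=least_squares(f,q0,bounds=(LO+m,HI-m),max_nfev=60);e=np.linalg.norm(s.fun[:6])
        if e<best[0]:best=(e,s.x)
        if e<.006:break
    return best[0],best[1]
E
cat > t.py <<'E'
from ik import *
q=readout.read_state()["joint_positions"]
S=[-.03,.037,.134,1.586,-.006,1.515,-1.632]
for th in(10,20,30,40,50,60):
    F=frame(11,th);e,x=ik(grasp([.501,-.279,.028],F),F,S);print("G",th,round(e,3),x.round(2))
for th in(10,20,30,40,50,60):
  for az in(-40,0,40):
    F=frame(az,th-90);e,x=ik(grasp([.469,-.003,.126],F),F,q);print("P",th,az,round(e,3),x.round(2))
E
time python3 t.py
```

```text
G 10 0.0 [ 0.5   0.36 -0.01  1.92 -0.16  0.73 -0.77]
G 20 0.0 [ 0.63  0.32 -0.08  2.03 -0.4   0.57 -0.5 ]
G 30 0.0 [ 0.72  0.31 -0.08  2.12 -0.82  0.49 -0.04]
G 40 0.0 [ 0.97  0.35 -0.26  2.18 -1.23  0.49  0.45]
G 50 0.0 [ 1.64  0.6  -0.9   2.2  -1.23  0.33  0.7 ]
G 60 0.0 [ 1.9   0.91 -1.09  2.22 -1.23  0.25  0.97]
P 10 -40 0.023 [ 0.78  1.24 -0.98  1.25 -0.09  2.02 -2.56]
P 10 0 0.353 [-0.14  0.87  0.13  1.34 -0.1   2.02 -1.56]
P 10 40 0.014 [-0.94  1.34  1.08  1.34 -0.08  2.02 -0.57]
P 20 -40 0.0 [ 0.34  0.9  -0.19  1.33 -0.43  2.01 -2.08]
P 20 0 0.197 [-0.14  0.85  0.13  1.32 -0.1   2.02 -1.56]
P 20 40 0.0 [-0.51  0.91  0.27  1.36  0.28  2.02 -1.11]
P 30 -40 0.0 [ 0.24  0.78 -0.05  1.41 -0.43  1.9  -2.02]
P 30 0 0.04 [-0.14  0.84  0.13  1.3  -0.1   2.02 -1.56]
P 30 40 0.0 [-0.41  0.78  0.13  1.42  0.3   1.92 -1.19]
P 40 -40 0.0 [ 0.19  0.66 -0.01  1.5  -0.39  1.77 -2.01]
P 40 0 0.0 [-0.06  0.74  0.    1.37 -0.05  1.91 -1.62]
P 40 40 0.0 [-0.36  0.66  0.08  1.5   0.28  1.79 -1.21]
P 50 -40 0.0 [ 0.11  0.54  0.05  1.59 -0.36  1.63 -2.01]
P 50 0 0.0 [-0.05  0.61 -0.02  1.48 -0.03  1.75 -1.63]
P 50 40 0.0 [-0.28  0.54  0.    1.59  0.26  1.66 -1.22]
P 60 -40 0.0 [ 0.12  0.43 -0.01  1.69 -0.28  1.48 -2.07]
P 60 0 0.0 [-0.03  0.48 -0.05  1.6  -0.01  1.58 -1.65]
P 60 40 0.0 [-0.19  0.42 -0.07  1.69  0.24  1.52 -1.21]
real	0m8.243s
user	0m8.704s
sys	0m0.122s
```

```bash
python3 - <<'E'
from ik import *
g=np.array([.501,-.279,.028])
for p,F in(([.48,-.2,.3],frame(0,10)),(grasp(g+[0,0,.15],frame(11,20)),frame(11,20)),(grasp(g+[0,0,.09],frame(11,36)),frame(11,36))): print(delta(p,F))
E
```

```text
[-0.001, 0.876, -0.002, -0.049, 0.197, -0.03]
[-0.036, 1.047, -0.2, 0.044, 0.276, 0.048]
[-0.008, 1.325, -0.209, 0.082, 0.276, 0.095]
```

Request:
step_arm(
  deltas=[
    [[-0.001,0.876,-0.002,-0.049,0.197,-0.03,100],[-0.001,0.876,-0.002,-0.049,0.197,-0.03,100],[-0.001,0.876,-0.002,-0.049,0.197,-0.03,100],[-0.001,0.876,-0.002,-0.049,0.197,-0.03,100],[-0.001,0.876,-0.002,-0.049,0.197,-0.03,100],[-0.036,1.047,-0.2,0.044,0.276,0.048,100],[-0.036,1.047,-0.2,0.044,0.276,0.048,100],[-0.036,1.047,-0.2,0.044,0.276,0.048,100],[-0.036,1.047,-0.2,0.044,0.276,0.048,100],[-0.008,1.325,-0.209,0.082,0.276,0.095,100],[-0.008,1.325,-0.209,0.082,0.276,0.095,100],[-0.008,1.325,-0.209,0.082,0.276,0.095,100]],
  ],
)

```text
time: 6.52
ee_pos: [0.499, -0.2789, 0.1248]
eef_rot: [0.945, 0.09, 0.313, -0.029]
ft_force: [0.2, 0.5, 0.5]
width: 0.087
grip_force: 0.0
```

```bash
python3 - <<'E'
from ik import *
s=readout.read_state();print(s["joint_positions"].round(3))
g=np.array([.501,-.279,.028]);F=frame(11,36)
print(delta(grasp(g+[0,0,.09],F),F),delta(grasp(g,F),F))
t=cams.camera("top");c=cams.camera("scene")
cv2.imwrite("pics/s3.png",np.hstack([crop(t,325,150,100,120,4),crop(c,100,200,100,120,4)]))
E
```

```text
[ 0.42   0.129  0.292  2.143 -0.937  0.661  0.024]
[0.003, -0.01, -0.001, -0.002, 0.0, 0.004] [0.003, -0.01, -0.001, -0.056, 0.0, 0.076]
```

View pics/s3.png

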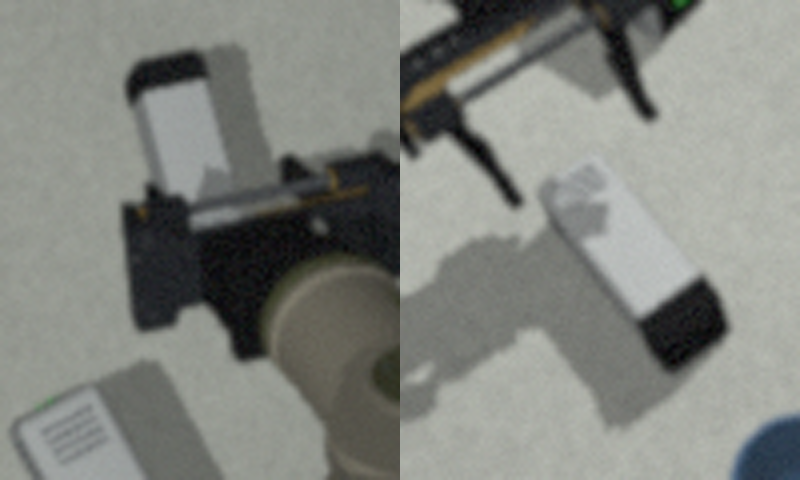

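The fingers straddle the tower: tips at about (150,190) and (290,160) from above, with the tower face between them. The joints have good margins, so I'll descend and grip.

Request:
step_arm(
  deltas=[
    [[0.003,-0.01,-0.001,-0.018,0,0.03,100],[0.003,-0.01,-0.001,-0.037,0,0.053,100],[0.003,-0.01,-0.001,-0.056,0,0.076,100],[0.003,-0.01,-0.001,-0.056,0,0.076,100],[0.003,-0.01,-0.001,-0.056,0,0.076,100]],
  ],
  squeeze=25,
)

```text
time: 7.25
ee_pos: [0.5013, -0.2793, 0.0317]
eef_rot: [0.947, 0.093, 0.307, -0.03]
ft_force: [0.2, 0.1, -0.2]
width: 0.0872
grip_force: 0.0
```

Request:
step_arm(
  deltas=[
    [[0,0,0,0,0,0,70],[0,0,0,0,0,0,60],[0,0,0,0,0,0,50],[0,0,0,0,0,0,40],[0,0,0,0,0,0,40],[0,0,0,0,0,0,40]],
  ],
  squeeze=25,
)

```text
time: 8.0
ee_pos: [0.4999, -0.2796, 0.0295]
eef_rot: [0.947, 0.092, 0.306, -0.03]
ft_force: [-0.8, -2.0, 3.1]
width: 0.0498
grip_force: 24.7
```

```bash
python3 - <<'E'
from ik import *
s=readout.read_state();q=s["joint_positions"];print(q.round(3),s["ft_force"])
T=R.from_quat(s["eef_rot"]);gp=s["ee_pos"]+T.apply([0,0,.003]);m=T.as_matrix()
az=np.degrees(np.arctan2(m[0,1],-m[1,1]));th=np.degrees(np.arctan2(np.hypot(m[0,2],m[1,2]),-m[2,2]));print(gp,az,th)
t=cams.camera("top");c=cams.camera("scene")
cv2.imwrite("pics/s4.png",np.hstack([crop(t,325,150,100,120,4),crop(c,100,200,100,120,4)]))
for p,F in(([.49,-.25,.2],frame(11,36)),([.48,-.12,.28],frame(12,0)),([.48,-.003,.25],frame(12,-54)),):print(delta(p,F))
for az in (5,12,20):
  F=frame(az,-54);e,x=ik(grasp([.469,-.003,.126],F),F,[-.106,.564,.071,1.298,-.066,1.981,-1.61]);print(az,e,x.round(2))
E
```

```text
[ 0.491  0.323  0.219  2.172 -1.229  0.573  0.356] [-0.83814653 -1.99095393  3.14333831]
[ 0.50162343 -0.27930975  0.02707641] 11.110071641643675 35.80912562859176
[-0.001, 0.003, 0.002, 0.097, -0.031, -0.141]
[0.005, -0.625, -0.015, 0.156, -0.16, -0.197]
[-0.002, -1.567, -0.017, 0.156, -0.275, -0.159]
5 9.077120932941364e-07 [-0.11  0.79  0.03  1.33 -0.01  1.97 -1.56]
12 8.807755591740134e-07 [-0.17  0.78  0.06  1.34  0.04  1.96 -1.48]
20 8.319504340518925e-07 [-0.24  0.77  0.08  1.37  0.11  1.94 -1.39]
```

View pics/s4.png

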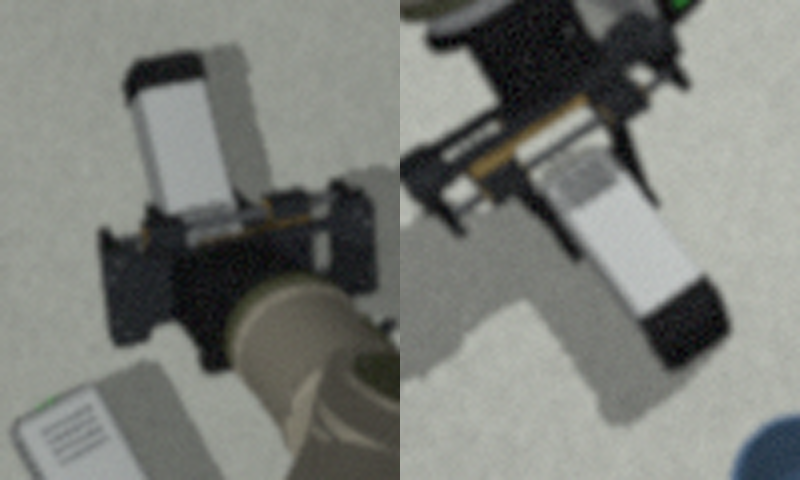

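The tower is gripped near its top end at 49.8 mm, with the foot pointing away at (165,70). I'll grip harder, lift, and turn it upright above the mat.

Request:
step_arm(
  deltas=[
    [[0,0,0,0,0,0,40],[0,0,0,0,0,0,40],[0,0,0,0.025,-0.008,-0.035,40],[0,0,0,0.05,-0.016,-0.07,40],[0,0,0,0.075,-0.024,-0.105,40],[0,0,0,0.097,-0.031,-0.141,40],[0,-0.12,0,0.11,-0.06,-0.155,40],[0,-0.24,0,0.12,-0.08,-0.165,40],[0,-0.36,0,0.13,-0.1,-0.175,40],[0,-0.48,0,0.14,-0.13,-0.185,40],[0.005,-0.625,-0.015,0.156,-0.16,-0.197,40],[0.005,-0.625,-0.015,0.156,-0.16,-0.197,40]],
  ],
  squeeze=50,
)

```text
time: 9.6
ee_pos: [0.4809, -0.1155, 0.2799]
eef_rot: [0.994, 0.109, -0.002, -0.001]
ft_force: [0.7, -0.5, -4.7]
width: 0.0497
grip_force: 50.0
```

```bash
python3 - <<'E'
from ik import *
s=readout.read_state();q=s["joint_positions"];print(q.round(3),s["width"])
F=frame(12,-54);print(delta([.474,-.003,.24],F))
E
```

```text
[ 0.162  0.031 -0.019  1.738 -0.     1.376 -1.209] 0.04965741644701745
[0.002, -0.938, 0.009, 0.018, -0.111, 0.04]
```

Request:
step_arm(
  deltas=[
    [[0,-0.12,0,0.01,-0.02,0,40],[0,-0.24,0,0.01,-0.04,0,40],[0,-0.36,0,0.01,-0.06,0,40],[0,-0.48,0,0.015,-0.08,0.01,40],[0,-0.6,0,0.018,-0.1,0.02,40],[0.002,-0.72,0,0.018,-0.111,0.03,40],[0.002,-0.84,0.009,0.018,-0.111,0.04,40],[0.002,-0.938,0.009,0.018,-0.111,0.04,40],[0.002,-0.938,0.009,0.018,-0.111,0.04,40],[0.002,-0.938,0.009,0.018,-0.111,0.04,40]],
  ],
)

```text
time: 10.85
ee_pos: [0.4651, -0.0077, 0.2361]
eef_rot: [0.898, 0.095, -0.425, 0.056]
ft_force: [0.4, -0.1, -4.2]
width: 0.0495
grip_force: 50.0
```

```bash
python3 - <<'E'
from ik import *
s=readout.read_state();q=s["joint_positions"];print(q.round(3))
m=R.from_quat(s["eef_rot"]).as_matrix();print(np.degrees(np.arctan2(m[0,1],-m[1,1])),np.degrees(np.arctan2(m[0,2],-m[2,2])),m[2,1])
t=cams.camera("top");c=cams.camera("scene")
cv2.imwrite("pics/s5.png",np.hstack([crop(t,230,150,100,140,4),crop(c,190,110,100,140,4)]))
E
```

```text
[-0.405  0.642  0.407  1.353 -0.03   2.057 -1.323]
12.641384630155816 -49.972629347738255 0.02033830237072133
```

View pics/s5.png

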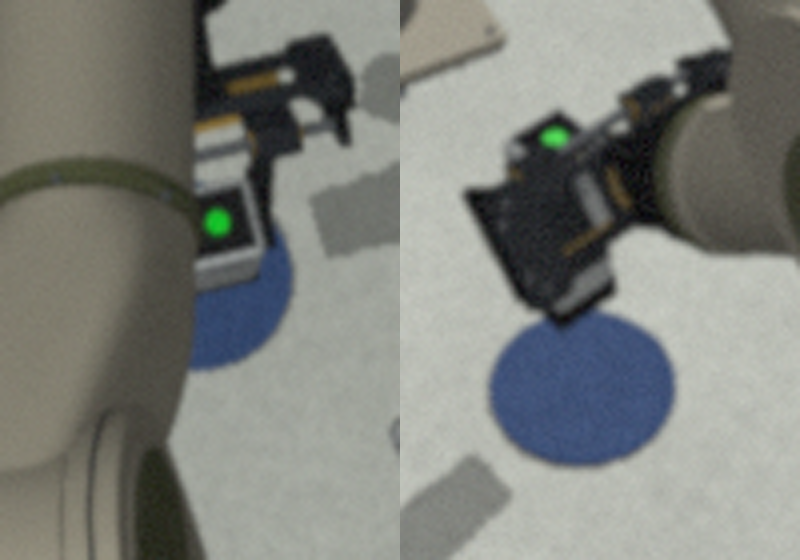

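The tower is nearly upright over the mat, with the green light at (217,222) from above and (155,137) in the scene half. Joint 6 is at its limit, so the tilt is 4° short; lowering frees it.

```bash
python3 - <<'E'
from ik import *
t=cams.camera("top");c=cams.camera("scene")
(o1,d1),(o2,d2)=ray(t,284.25,205.5),ray(c,228.75,144.25)
k=np.linalg.lstsq(np.c_[d1,-d2],o2-o1,rcond=None)[0];a,b=o1+k[0]*d1,o2+k[1]*d2;L=(a+b)/2
print("led",L,a-b)
s=readout.read_state();T=R.from_quat(s["eef_rot"]);m=T.as_matrix();gp=s["ee_pos"]+T.apply([0,0,.003]);print("grasp",gp)
# in tool xz plane: predicted (no slip) tower axis: tool z is 54deg.. axis(top) = cos(36-... )
for slip in(-6,0,6):
    # top dir in tool frame: at grasp foot dir=(cos az,sin az,0) with th=35.8
    F=frame(11.1,35.8);top=F.inv().apply(-np.array([np.cos(np.radians(11)),np.sin(np.radians(11)),0]))
    top=R.from_rotvec([0,np.radians(slip),0]).apply(top);print(slip,"axis",T.apply(top).round(3),"led pred",gp+.03*T.apply(top))
F=frame(12,-54);print(delta(grasp([.469,-.003,.175],F),F),delta(grasp([.469,-.003,.135],F),F))
E
```

```text
led [ 0.45893681 -0.00710679  0.26350062] [-2.79019679e-04 -6.60306188e-04 -2.68176669e-05]
grasp [ 0.46320112 -0.00907414  0.23500266]
-6 axis [0.037 0.029 0.999] led pred [ 0.46432252 -0.00819736  0.26496887]
0 axis [-0.065  0.007  0.998] led pred [ 0.46125741 -0.0088791   0.26493899]
6 axis [-0.166 -0.016  0.986] led pred [ 0.45821347 -0.00956242  0.26458112]
[0.019, -0.058, -0.009, 0.051, -0.006, 0.033] [0.019, -0.058, -0.009, 0.082, -0.006, 0.058]
```

Request:
step_arm(
  deltas=[
    [[0.005,-0.01,-0.002,0.02,-0.002,0.012,40],[0.01,-0.03,-0.004,0.035,-0.004,0.024,40],[0.019,-0.045,-0.009,0.051,-0.006,0.033,40],[0.019,-0.058,-0.009,0.068,-0.006,0.046,40],[0.019,-0.058,-0.009,0.082,-0.006,0.058,40],[0.019,-0.058,-0.009,0.082,-0.006,0.058,40],[0.019,-0.058,-0.009,0.082,-0.006,0.058,40]],
  ],
)

```text
time: 11.92
ee_pos: [0.4718, -0.0027, 0.1373]
eef_rot: [0.886, 0.093, -0.451, 0.048]
ft_force: [0.4, 0.7, -4.2]
width: 0.0498
grip_force: 50.0
```

```bash
python3 - <<'E'
from ik import *
t=cams.camera("top");c=cams.camera("scene")
s=readout.read_state();T=R.from_quat(s["eef_rot"]);m=T.as_matrix();gp=s["ee_pos"]+T.apply([0,0,.003]);print("grasp",gp,s["joint_positions"].round(3))
print(np.degrees(np.arctan2(m[0,1],-m[1,1])),np.degrees(np.arctan2(np.hypot(m[0,2],m[1,2]),-m[2,2])),m[2,1])
F=frame(11.1,35.8);top=F.inv().apply(-np.array([np.cos(np.radians(11)),np.sin(np.radians(11)),0]));ax=T.apply(top);print("axis",ax.round(3),"led",gp+.03*ax,"foot",gp-.12*ax)
F=frame(12,-54);print(delta(grasp([.469,-.003,.135],F),F))
cv2.imwrite("pics/s6.png",np.hstack([crop(t,240,165,80,110,5),crop(c,195,135,80,110,5)]))
E
```

```text
grasp [ 0.46960409 -0.00320398  0.13584025] [-0.377  0.798  0.378  1.355 -0.081  1.96  -1.326]
12.021987838155606 53.90072573325926 0.0009889616230423781
axis [-0.006  0.002  1.   ] led [ 0.46943373 -0.0031564   0.16583973] foot [ 0.47028552 -0.00339434  0.01584234]
[0.001, -0.002, -0.001, 0.0, -0.0, 0.001]
```

View pics/s6.png

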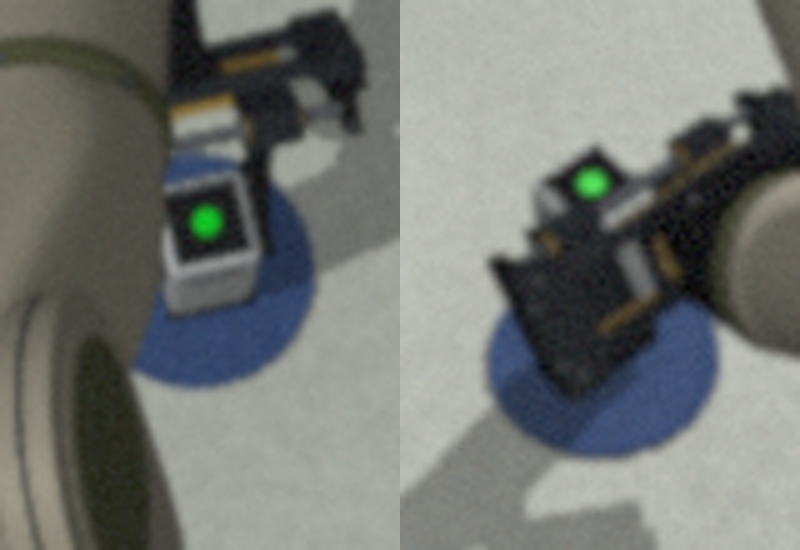

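The tower is upright over the mat centre, with the light at (206,222) from above and no slip. I'll lower it gently while watching the force.

Request:
step_arm(
  deltas=[
    [[0,0,0,0.0025,0,0.0018,40],[0,0,0,0.005,0,0.0035,40],[0,0,0,0.0065,0,0.0047,40],[0,0,0,0.0075,0,0.0055,40],[0,0,0,0.0075,0,0.0055,40]],
  ],
)

```text
time: 12.65
ee_pos: [0.4715, -0.0027, 0.1274]
eef_rot: [0.886, 0.093, -0.452, 0.048]
ft_force: [0.8, 0.3, -4.8]
width: 0.0499
grip_force: 50.0
```

Request:
step_arm(
  deltas=[
    [[0,0,0,0.0008,0,0.0006,40],[0,0,0,0.0008,0,0.0006,40]],
  ],
)

```text
time: 12.9
ee_pos: [0.4716, -0.0027, 0.1268]
eef_rot: [0.886, 0.093, -0.451, 0.048]
ft_force: [-0.1, 0.1, -0.8]
width: 0.0497
grip_force: 50.0
```

Request:
step_arm(
  deltas=[
    [[0,0,0,0.0003,0,0.0002,40],[0,0,0,0.0003,0,0.0002,40],[0,0,0,0.0003,0,0.0002,40]],
  ],
  squeeze=5,
)

```text
time: 13.28
ee_pos: [0.4715, -0.0029, 0.1267]
eef_rot: [0.886, 0.093, -0.452, 0.048]
ft_force: [-0.2, -1.1, 6.3]
width: 0.0502
grip_force: 5.0
```

Request:
step_arm(
  deltas=[
    [[0,0,0,0,0,0,60],[0,0,0,0,0,0,68],[0,0,0,0,0,0,80],[0,0,0,0,0,0,95],[0,0,0,0,0,0,95],[0,0,0,0,0,0,95]],
  ],
)

```text
time: 14.02
ee_pos: [0.4715, -0.0027, 0.1261]
eef_rot: [0.886, 0.093, -0.451, 0.048]
ft_force: [0.4, 0.4, 0.3]
width: 0.0817
grip_force: 0.0
```

Request:
step_arm(
  deltas=[
    [[0,0,0,0,0,-0.01,95],[0,0,0,0,0,-0.03,95],[0,0,0,0,0,-0.06,95],[0,0,0,0,0,-0.1,95],[0,0,0,0,0,-0.14,95],[0,0,0,0,0,-0.14,95]],
  ],
)

```text
time: 14.78
ee_pos: [0.574, 0.026, 0.2962]
eef_rot: [0.949, 0.075, -0.293, 0.084]
ft_force: [2.4, -7.8, -1.7]
width: 0.0827
grip_force: 0.0
```

```bash
python3 - <<'E'
from ik import *
s=readout.read_state();print(s["joint_positions"].round(3))
t=cams.camera("top");c=cams.camera("scene")
cv2.imwrite("pics/s7.png",np.hstack([crop(t,230,165,90,110,4),crop(c,195,135,90,110,4)]))
# targets: lift, then above blue button
for p,F in(([.53,.0,.36],frame(0,-10)),([.54,.328,.2],frame(70,0)),):print(delta(p,F))
E
```

```text
[-0.557  0.731  0.712  1.06  -0.188  2.058 -1.305]
[0.156, 0.479, 0.163, -0.089, 0.032, -0.044]
[-0.269, 0.643, -0.997, 0.056, -0.298, 0.014]
```

View pics/s7.png

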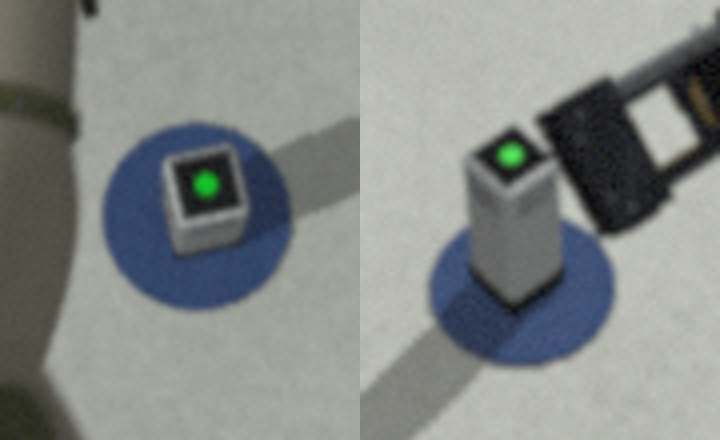

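The tower stands upright near the mat's centre with the gripper clear. Now the button: measure its height, shut the fingers and move above it.

```bash
python3 - <<'E'
from ik import *
t=cams.camera("top");c=cams.camera("scene");k=1.5625
def tri(p,q):
    (o1,d1),(o2,d2)=ray(t,*p),ray(c,*q)
    x=np.linalg.lstsq(np.c_[d1,-d2],o2-o1,rcond=None)[0];return o1+x[0]*d1,o2+x[1]*d2
def cen(im,mask):
    n,l,st,ce=cv2.connectedComponentsWithStats(mask.astype(np.uint8));return [(st[i,4],ce[i].round(1)) for i in range(1,n) if st[i,4]>15]
def blob(im,u,v):
    h=cv2.cvtColor(im,cv2.COLOR_RGB2HSV).astype(int);m=(h[...,1]>130)&(h[...,2]>60)&(abs(h[...,0]-110)<15)
    w=np.zeros_like(m);w[v-12:v+12,u-12:u+12]=1;return cen(im,m&w)
a,b=blob(t["img"],165,194),blob(c["img"],341,171);print(a,b)
print(tri(a[0][1],b[0][1]))
for p,F in(([.56,.12,.34],frame(15,-15)),([.539,.328,.15],frame(10,0)),):print(delta(p,F))
E
```

```text
[(np.int32(60), array([164. , 193.5]))] [(np.int32(45), array([341. , 169.6]))]
(array([0.53918618, 0.32825896, 0.05314383]), array([0.53874182, 0.32747716, 0.05287584]))
[0.041, 0.403, -0.078, -0.038, -0.081, -0.068]
[0.08, 0.661, 0.011, 0.087, -0.301, 0.056]
```

Request:
step_arm(
  deltas=[
    [[0.041,0.2,-0.078,-0.03,-0.04,-0.06,95],[0.041,0.403,-0.078,-0.038,-0.081,-0.068,60],[0.041,0.403,-0.078,-0.038,-0.081,-0.068,0],[0.041,0.403,-0.078,-0.038,-0.081,-0.068,0],[0.08,0.661,0.011,0.087,-0.301,0.056,0],[0.08,0.661,0.011,0.087,-0.301,0.056,0],[0.08,0.661,0.011,0.087,-0.301,0.056,0],[0.08,0.661,0.011,0.087,-0.301,0.056,0],[0.08,0.661,0.011,0.087,-0.301,0.056,0],[0.08,0.661,0.011,0.087,-0.301,0.056,0],[0.08,0.661,0.011,0.087,-0.301,0.056,0]],
  ],
)

```text
time: 16.35
ee_pos: [0.541, 0.3244, 0.1509]
eef_rot: [0.996, 0.085, 0.001, 0.001]
ft_force: [0.2, -0.2, 0.4]
width: 0.0006
grip_force: 0.0
```

```bash
python3 - <<'E'
from ik import *
print(r.nose_length)
c=cams.camera("scene");t=cams.camera("top")
cv2.imwrite("pics/s8.png",np.hstack([crop(t,120,140,100,100,4),crop(c,290,120,100,100,4)]))
F=frame(10,0)
for z in(.085,.06):print(delta([.539,.328,z],F))
E
```

```text
0.022
[0.002, -0.003, -0.004, -0.002, -0.004, 0.067]
[0.002, -0.003, -0.004, -0.002, -0.004, 0.092]
```

View pics/s8.png

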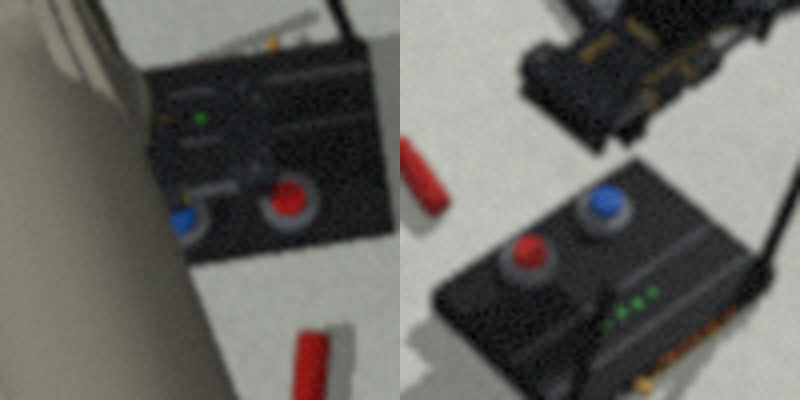

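The shut fingers are over the blue button, which is at (605,203) in the scene half and clear of the red one. I'll descend in steps, watching the force.

Request:
step_arm(
  deltas=[
    [[0,-0.003,-0.004,-0.002,-0.004,0.03,0],[0,-0.003,-0.004,-0.002,-0.004,0.055,0],[0,-0.003,-0.004,-0.002,-0.004,0.07,0],[0,-0.003,-0.004,-0.002,-0.004,0.074,0],[0,-0.003,-0.004,-0.002,-0.004,0.076,0],[0,-0.003,-0.004,-0.002,-0.004,0.076,0]],
  ],
)

```text
time: 17.2
ee_pos: [0.5377, 0.3297, 0.0754]
eef_rot: [0.996, 0.088, -0.0, 0.001]
ft_force: [-0.4, -1.9, 3.2]
width: 0.0002
grip_force: 1.6
```

Request:
step_arm(
  deltas=[
    [[0,0,0,0,0,0.002,0],[0,0,0,0,0,0.004,0],[0,0,0,0,0,0.004,0]],
  ],
)

```text
time: 17.58
ee_pos: [0.5378, 0.3299, 0.0723]
eef_rot: [0.996, 0.088, -0.0, 0.0]
ft_force: [-4.7, -4.9, 17.1]
width: 0.0008
grip_force: 8.9
```

Request:
step_arm(
  deltas=[
    [[0,0,0,0,0,0.002,0],[0,0,0,0,0,0.003,0],[0,0,0,0,0,0.003,0]],
  ],
)

```text
time: 17.95
ee_pos: [0.538, 0.33, 0.0718]
eef_rot: [0.996, 0.088, -0.0, -0.0]
ft_force: [-14.3, -10.3, 41.9]
width: 0.0009
grip_force: 20.9
```

Request:
step_arm(
  deltas=[
    [[0,0,0,0,0,-0.007,0],[0,0,0,0,0,-0.007,0]],
  ],
)

```text
time: 18.2
ee_pos: [0.5378, 0.3303, 0.0754]
eef_rot: [0.996, 0.088, 0.0, 0.0]
ft_force: [1.9, -0.8, 4.0]
width: 0.0005
grip_force: 1.6
```

Request:
step_arm(
  deltas=[
    [[0,0,0,0,0,-0.0015,0],[0,0,0,0,0,-0.0015,0]],
  ],
)

```text
time: 18.45
ee_pos: [0.5372, 0.3303, 0.0759]
eef_rot: [0.996, 0.089, -0.0, 0.001]
ft_force: [2.6, 0.0, 2.9]
width: 0.0006
grip_force: 1.4
```

Request:
step_arm(
  deltas=[
    [[0,0,0,0,0,-0.0015,0],[0,0,0,0,0,-0.0015,0]],
  ],
)

```text
time: 18.7
ee_pos: [0.5368, 0.3302, 0.0773]
eef_rot: [0.996, 0.089, -0.001, 0.001]
ft_force: [1.4, 0.6, 2.2]
width: 0.0003
grip_force: 1.0
```

Request:
step_arm(
  deltas=[
    [[0,0,0,0,0,-0.0015,0],[0,0,0,0,0,-0.0015,0]],
  ],
)

```text
time: 18.95
ee_pos: [0.5366, 0.3297, 0.0786]
eef_rot: [0.996, 0.088, -0.001, 0.001]
ft_force: [1.4, 1.0, 1.2]
width: 0.0002
grip_force: 0.6
```

The force curve puts first contact near TCP z 0.080, and I pressed to 0.072, so the button went fully down. Now I'll back off.

Request:
step_arm(
  deltas=[
    [[0,0,0,0,0,-0.02,0],[0,0,0,0,0,-0.06,0],[0,0,0,0,0,-0.11,0],[0,0,0,0,0,-0.15,0],[0,0,0,0,0,-0.15,0],[0,0,0,0,0,-0.15,0],[0,0,0,0,0,-0.15,0],[0,0,0,0,0,-0.15,0]],
  ],
)

```text
time: 19.95
ee_pos: [0.5369, 0.33, 0.2281]
eef_rot: [0.996, 0.088, -0.001, 0.001]
ft_force: [0.1, 0.7, 0.5]
width: 0.0003
grip_force: 0.0
```

```bash
python3 - <<'E'
from h import *
c=cams.camera("scene");cv2.imwrite("pics/s9.png",crop(c,190,110,200,140,4))
E
```

```text
(no output)
```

View pics/s9.png

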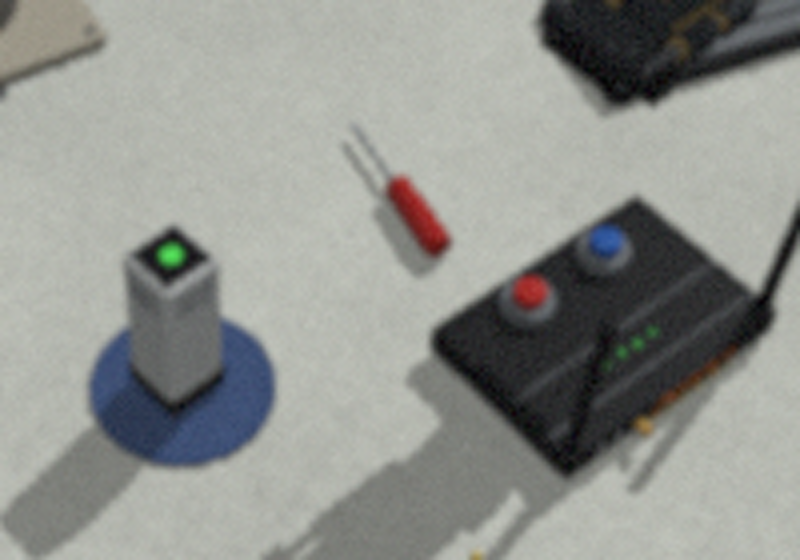

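The tower stands on the mat with its light at (172,255). The blue button is out again at (605,240) and the gripper is clear, so I'll hand in.

```bash
python3 -c "
from bench import r
print(r.close_job())"
```

```text
the job is handed in; nothing more can be done
None
```

The job is handed in, verdict not shown: the white satellite stands upright and released near the mat's centre, the blue button was pressed fully down (judged from the force readings) and is out again, the red button was not touched, and no move came near the mug, adapter, pen pot or screwdriver.

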